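# Kit the wooden leg parts on their boards

## Robot

A 7-joint arm with a two-finger parallel gripper is mounted at the origin on the work surface. World frame = base frame: x ahead of the robot, y to its left, z up, the work surface at z = 0. Lengths are in m, angles in rad, forces in N, time in s.
With the tool pointing down it reaches from about 0.4 to 0.875 m from the base axis. Payload 4.4 kg.
Tool frame: the origin (TCP) lies on the centre line of the jaws, within the pads' length; the fingertips stand r.tip_extent ahead of it and the grasp point (between the pads) lies 6 mm ahead of it (r.tip_extent is the distance from the TCP to the fingertips, in m); z points along the fingers, y is the line along which they close (so a half turn about z gives the same grasp; the last joint's range is limited). The gripper opens to 85 mm and grips with 20 to 120 N. Pads are 22 mm wide; open, the fingers measure 114 mm over their backs; the gripper's body (76 mm by 85 mm) begins 54 mm behind the grasp point. The pads swing forward as they close: fully open they stand 13 mm farther back than shut.
Start: joints at [-1.215, 0.628, 0.038, 1.517, -0.027, 0.996, -0.02], TCP at [0.266, 0.593, 0.232] pointing down, gripper open.
Joint ranges: [-3.06, 3.06], [-0.37, 2.12], [-1.25, 1.32], [0.18, 2.47], [-1.1, 4.24], [0.23, 1.98], [-2.94, 2.94]. Speed limits (rad/s): [2.57, 2.57, 3.14, 3.14, 3.14, 3.14, 3.14].

## Interface

Orientations are given as a unit quaternion [w, x, y, z].
In Python, from plant import r gives the robot as it stands. The module is installed in compiled form; this text tells all that it offers. Calls block until the motion is done:
- r.reach(position, orientation): joint-space move of the TCP to a pose.
- r.line_to(position, feed=0.15, ori=None, force_limit=None): straight line of the TCP; ori=None keeps the orientation; feed is the mean speed in m/s. With force_limit (N) it stops when the force on the tool has changed by that much, and returns True; else False.
- r.move_j(angles): joint-space move.
- r.gripper_to(opening, strength=None): finger opening in m; strength is the grip in N (None keeps the last); returns when the fingers have stopped.
- r.sleep(seconds).
- r.solve_ik(position, orientation): joint angles nearest the present ones, or None.
- r.state(): the state.
- r.snapshot(name): name is "scene" or "side" or "wrist"; returns a dict with "img" (420x560x3 uint8, red, green, blue), "vfov" (degrees; the focal length in pixels is half the picture's height over the tangent of half this angle, whatever the lens; pixels are square), "cx", "cy" (the principal point, pixels), "rvec" (rotation vector, rad) and "tvec" (3), from world to camera coordinates, as OpenCV has them; the wrist camera has in their place "tool_from_camera" (4x4, takes a point from camera to tool coordinates, whose origin is the TCP and whose axes are the flange's). Camera axes: x right, y down, z forward; pixel columns grow to the right and rows downward; lengths in m; the calibration is good to about 2 mm. A picture is of the moment at which its call begins: read the wrist's pose just before it. There is no depth.
A pose or a line that the arm cannot do raises r.MotionError and nothing moves.
- r.sign_off(): hands the job in; it is judged then, once.
The state is a dict: "t": time; "joint_positions": joint angles; "qd": joint speeds; "joint_efforts": joint torques, N m; "eef_pos": TCP position; "orientation": TCP orientation; "contact_force": force on the tool from outside, world axes, zero at the start; "torque": the same for the moment, N m; "opening": finger opening in m; "gripper_force": force on a finger pad.
Only numpy, scipy, OpenCV 4.12 (cv2) and the standard library are available. Lean on these libraries where they do the work, as an engineer would, in place of code of your own. Each camera call takes 0.05 s, during which the arm holds its last target. There are 200 camera calls.

## Task

Lay out the kit for one wooden leg: set each of the four loose maple parts (thigh, shank, foot and round hip hub) into the kit board whose pocket is routed to its outline, the same way round as the outline, so that it lies flat on the pocket floor. Set the parts down, do not drop them from a height, and leave the black and grey printed prototypes where they lie.

Things in the scene. Friction and masses are not known exactly. Their poses are not given: they have to be found in the camera images.
- thigh: Pale maple thigh, the largest part, lying flat: 108 x 48 mm in plan, 30 mm thick, 85 g. Outline: circles of radius 24 mm (hip, big dark pin hole) at the origin and 16 mm (forked knee) 68 mm along +x, joined by tangents. Origin: hip pin axis, at the underside; x to the narrow knee end, z up. Grip across y, e.g. at x = 30 mm (41 mm wide).
- shank: Pale maple shank, the long slim part, lying flat: 100 x 28 mm in plan, 26 mm thick, 45 g. Outline: circles of radius 14 mm (knee, 24 mm thick) at the origin and 10 mm (forked ankle) 76 mm along +x, joined by tangents. Origin: knee pin axis, at the underside; x to the narrow ankle end, z up. Grip across y, e.g. at x = 36 mm (24 mm wide).
- foot: Pale maple foot on its sole: 78 x 34 mm in plan, sole 22 mm thick, 45 g. Outline: circles of radius 13 mm (heel) at the origin and 17 mm (toe) 48 mm along +x, joined by tangents. Instep and ankle tongue (x -10 to 24 mm) rise to 52 mm above the heel. Origin: under the ankle, sole underside; x to the broad toe, z up. Grip the sole across y, e.g. at x = 37 mm (32 mm wide).
- hub: Pale maple hip hub: a turned round disc 46 mm across and 28 mm high with a chamfered top and a dark bore in the middle, 34 g. Origin: centre of the underside; z up. Grip across any diameter.
- board_thigh: Kit board fixed to the bench, 14 mm thick, dark blue-grey skin; an 8 mm deep pocket is routed to the yellow core (floor 6 mm up, the part's silhouette printed on it). 142 x 82 mm, thigh-shaped pocket 124 x 64 mm (the part's outline plus 8 mm all round). Origin: board underside, below the centre of the pocket's hip circle, where the thigh's origin belongs; x to the pocket's narrow knee end.
- board_shank: Kit board fixed to the bench, 14 mm thick, dark blue-grey skin; an 8 mm deep pocket is routed to the yellow core (floor 6 mm up, the part's silhouette printed on it). 142 x 82 mm, slim shank-shaped pocket 116 x 44 mm (the part's outline plus 8 mm all round). Origin: board underside, below the centre of the pocket's knee circle, where the shank's origin belongs; x to the narrow ankle end.
- board_foot: Kit board fixed to the bench, 14 mm thick, dark blue-grey skin; an 8 mm deep pocket is routed to the yellow core (floor 6 mm up, the part's silhouette printed on it). 116 x 82 mm, foot-shaped pocket 94 x 50 mm (the part's outline plus 8 mm all round). Origin: board underside, below the centre of the pocket's heel circle, where the foot's origin belongs; x to the broad toe end.
- board_hub: Kit board fixed to the bench, 14 mm thick, dark blue-grey skin; an 8 mm deep pocket is routed to the yellow core (floor 6 mm up, the part's silhouette printed on it). 82 x 82 mm, round pocket 62 mm across (8 mm clearance). Origin: board underside, below the pocket's centre; any turn of the hub will do.
- printed_shank: Bystander, to be left where it lies: black 3D-printed prototype with the same shape, size and axes as the wooden shank.
- printed_knuckle: Bystander, to be left where it lies: dark grey 3D-printed link, 60 x 24 x 20 mm, x along its length, origin at the centre of its underside.

How it is judged:
At the end, for the whole second after the job is handed in: Thigh, shank, foot and hub each lie flat (0.08 rad) and still on their own board's pocket floor (underside at 4 to 9 mm), origin within 13 mm of the board's in plan, x axes (not the hub's) within 0.35 rad, not end for end; the printed pieces within 25 mm of their starts (horizontal distance between thigh and board_thigh below 0.013 m and z of thigh in the frame of board_thigh between 0.004 and 0.009 m and angle between each of thigh, shank, foot, hub's own z axis and vertical below 0.08 rad and linear speed of each of thigh, shank, foot, hub below 0.02 m/s and angular speed of each of thigh, shank, foot, hub below 0.2 rad/s and angle between the x axis of thigh and the x axis of board_thigh, either way round below 0.35 rad and horizontal distance between shank and board_shank below 0.013 m and z of shank in the frame of board_shank between 0.004 and 0.009 m and angle between the x axis of shank and the x axis of board_shank, either way round below 0.35 rad and horizontal distance between foot and board_foot below 0.013 m and z of foot in the frame of board_foot between 0.004 and 0.009 m and angle between the x axis of foot and the x axis of board_foot, either way round below 0.35 rad and horizontal distance between hub and board_hub below 0.013 m and z of hub in the frame of board_hub between 0.004 and 0.009 m and distance of each of printed_shank, printed_knuckle from where it was at the start of the episode below 0.025 m); the robot touches nothing.
It fails at once if the black printed shank is moved more than 25 mm (distance of printed_shank from where it was at the start of the episode above 0.025 m).
It fails at once if the grey printed knuckle is moved more than 25 mm (distance of printed_knuckle from where it was at the start of the episode above 0.025 m).
It fails at once if a wooden part is let go with its underside more than 45 mm above the bench ((height (world z) of thigh above 0.045 m and contact force between each of the fingers, the arm and thigh below 0.05 N) or (height (world z) of shank above 0.045 m and contact force between each of the fingers, the arm and shank below 0.05 N) or (height (world z) of foot above 0.045 m and contact force between each of the fingers, the arm and foot below 0.05 N) or (height (world z) of hub above 0.045 m and contact force between each of the fingers, the arm and hub below 0.05 N)).
It also fails if it takes over 99 s, if anything falls off the work surface, if the arm or the gripper's body presses on something with over 40 N, if the wrist force passes 120 N, or if a joint passes its speed limit or range.

## Working session

There is one attempt and no reset: what is moved stays moved. The work goes in short steps, each a Python script; the robot and the scene stay as the last script left them, time stands still between calls to the robot, and variables do not carry over. Pictures are saved under pics/ and viewed, at most 14 in all, crops included, and the job is handed in when it is done.

```bash
mkdir -p pics
python3 - <<'E'
from plant import r
import cv2,pickle
d={}
for n in("scene","side","wrist"):
    s=r.state();p=r.snapshot(n);p['state']=s;d[n]=p
    cv2.imwrite(f"pics/{n}0.png",p["img"][:,:,::-1])
    print(n,{k:v for k,v in p.items() if k not in('img','state')})
pickle.dump(d,open('d0.pkl','wb'));print(s,r.tip_extent)
E
```

```text
scene {'vfov': 52.84025834990014, 'cx': 281.0887529910851, 'cy': 208.89037662442632, 'rvec': array([ 1.53763924,  2.06295833, -0.81676866]), 'tvec': array([ 0.16594623, -0.31670338,  1.57905607])}
side {'vfov': 57.383949265140096, 'cx': 281.4018787261541, 'cy': 212.12484719656672, 'rvec': array([ 1.98927233, -0.79615405,  0.42002166]), 'tvec': array([-0.38384222,  0.21461641,  0.63560531])}
wrist {'vfov': 71.87903446127906, 'cx': 283.85818809311746, 'cy': 213.76733469572977, 'tool_from_camera': array([[ 2.24744108e-04, -9.61408836e-01, -2.75123608e-01,
         6.90187195e-02],
       [ 9.99999834e-01,  7.01051172e-05,  5.71904363e-04,
         5.91789840e-04],
       [-5.30546335e-04, -2.75123691e-01,  9.61408692e-01,
        -1.42945949e-01],
       [ 0.00000000e+00,  0.00000000e+00,  0.00000000e+00,
         1.00000000e+00]])}
{'t': 0.1, 'joint_positions': array([-1.21482513,  0.6292458 ,  0.03843918,  1.51822497, -0.02699087,
        0.99627195, -0.02000113]), 'qd': array([-2.27220911e-03, -2.23244580e-03,  1.47413367e-04, -2.76334948e-03,
       -4.49313497e-04, -9.13143172e-04, -4.68333487e-05]), 'joint_efforts': array([ 2.49653807e-03, -5.64534760e+01,  1.23028904e+00, -1.93975514e+01,
        1.12956448e-02,  5.41889953e-03, -1.39068213e-06]), 'eef_pos': array([0.26585054, 0.59257193, 0.23109976]), 'orientation': array([-1.61492868e-04,  2.09321332e-01,  9.77846570e-01, -8.00016550e-04]), 'contact_force': array([0.44471807, 0.53429266, 0.68314511]), 'torque': array([-0.02042957, -0.03573582,  0.03181607]), 'gripper_force': 0.0, 'opening': 0.08574575741903492} 0.025
```

View pics/scene0.png

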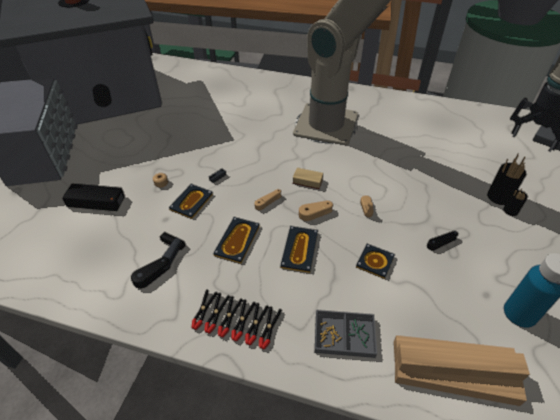

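View pics/side0.png

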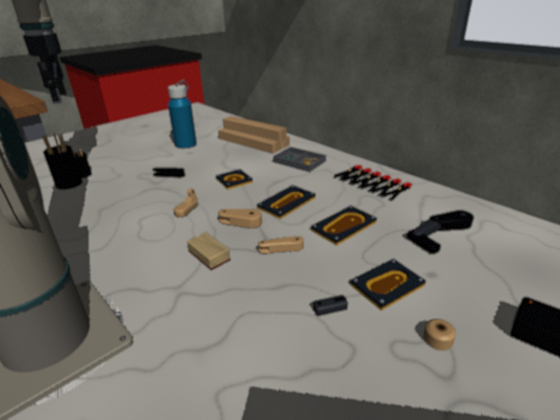

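The scene view shows the hub (160,180), foot board (190,200), knuckle (217,175), shank (268,199), thigh (316,209), foot (368,204), thigh board (237,239), shank board (300,249), hub board (376,260) and black shank (443,240). The side view shows the same items: hub (440,334), foot board (387,284), knuckle (330,305), shank (281,245), thigh (240,218), foot (186,203).

```bash
cat > h.py <<'E'
import numpy as np,cv2,pickle
from scipy.spatial.transform import Rotation as R
def cam(p):
    """camera centre, R world<-cam, f"""
    f=210/np.tan(np.radians(p['vfov'])/2)
    if 'rvec' in p:
        Rm=cv2.Rodrigues(p['rvec'])[0].T; c=-Rm@p['tvec']
    else:
        q=p['state']['orientation'];W=np.eye(4);W[:3,:3]=R.from_quat(q,scalar_first=True).as_matrix();W[:3,3]=p['state']['eef_pos']
        T=W@p['tool_from_camera'];Rm=T[:3,:3];c=T[:3,3]
    return c,Rm,f
def ray(p,uv):
    c,Rm,f=cam(p);return c,Rm@np.array([(uv[0]-p['cx'])/f,(uv[1]-p['cy'])/f,1])
def onz(p,uv,z):
    c,d=ray(p,uv);return c+d*(z-c[2])/d[2]
def proj(p,X):
    c,Rm,f=cam(p);q=(np.atleast_2d(X)-c)@Rm;return q[:,:2]/q[:,2:]*f+[p['cx'],p['cy']]
def tri(p1,a,p2,b):
    c1,d1=ray(p1,a);c2,d2=ray(p2,b)
    s=np.linalg.lstsq(np.c_[d1,-d2],c2-c1,rcond=None)[0]
    x=c1+s[0]*d1;y=c2+s[1]*d2;return (x+y)/2,np.linalg.norm(x-y)
def down(yaw):  # tool down; tool x along (cos yaw, sin yaw)
    c,s=np.cos(yaw),np.sin(yaw)
    return R.from_matrix(np.array([[c,s,0],[s,-c,0],[0,0,-1]])).as_quat(scalar_first=True)
E
python3 - <<'E'
from h import *
np.set_printoptions(precision=4,suppress=True)
d=pickle.load(open('d0.pkl','rb'));S,D,W=d['scene'],d['side'],d['wrist']
for n,a,b in [('hub',(160,180),(440,334)),('bfoot',(190,200),(387,284)),('knuck',(217,175),(330,305)),('shank',(268,199),(281,245)),('thigh',(316,209),(240,218)),('foot',(368,204),(186,203)),('bthigh',(237,239),(344,224)),('bshank',(300,249),(287,202)),('bhub',(376,260),(234,179)),('pshank',(443,240),(169,172)),('block',(308,178),(209,250))]:
    print(n,onz(S,a,.015),tri(S,a,D,b))
print(R.from_quat(W['state']['orientation'],scalar_first=True).as_matrix())
# wrist footprint
for uv in [(0,0),(560,0),(560,420),(0,420)]: print(onz(W,uv,0))
E
```

```text
hub [ 0.4658 -0.4374  0.015 ] (array([ 0.4632, -0.4398,  0.012 ]), np.float64(0.0005684151294762152))
bfoot [ 0.5203 -0.3074  0.015 ] (array([ 0.5113, -0.3113,  0.0054]), np.float64(0.0034751158195474065))
knuck [ 0.392  -0.2721  0.015 ] (array([ 0.3873, -0.2743,  0.0104]), np.float64(0.0005694575778696222))
shank [ 0.4485 -0.0809  0.015 ] (array([ 0.4461, -0.0823,  0.012 ]), np.float64(0.0011071787704766542))
thigh [0.4475 0.0692 0.015 ] (array([0.4485, 0.0679, 0.0143]), np.float64(0.003659953391291542))
foot [0.3826 0.2148 0.015 ] (array([0.389 , 0.2144, 0.0206]), np.float64(0.0013224804579695661))
bthigh [ 0.6226 -0.116   0.015 ] (array([ 0.6158, -0.1195,  0.0057]), np.float64(0.0003500491526892238))
bshank [0.6064 0.062  0.015 ] (array([0.5975, 0.0589, 0.002 ]), np.float64(0.0025782938630425265))
bhub [0.5841 0.2668 0.015 ] (array([0.5782, 0.2661, 0.0053]), np.float64(0.0035284878654528572))
pshank [0.4619 0.4364 0.015 ] (array([0.4602, 0.4364, 0.0115]), np.float64(0.002498876900348284))
block [0.3221 0.013  0.015 ] (array([0.3223, 0.012 , 0.0138]), np.float64(0.002792047945082898))
[[-0.9124  0.4094 -0.0007]
 [ 0.4094  0.9124 -0.0015]
 [-0.     -0.0016 -1.    ]]
[-0.0533  0.3909  0.    ]
[0.201  0.9574 0.    ]
[0.8206 0.854  0.    ]
[ 0.4353 -0.0084  0.    ]
```

View pics/wrist0.png

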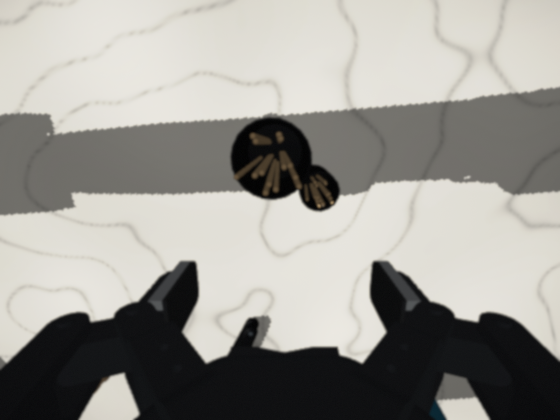

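The wrist view shows only the pen pot (270,160), and the lower half is blocked by the gripper. I'll take four survey views with the wrist camera.

Run:
```python
from h import *
from plant import r
V=[((.42,.12,.38),0),((.42,-.3,.38),0),((.70,-.25,.38),np.pi),((.70,.12,.38),np.pi)]
out=[]
for i,(p,y) in enumerate(V):
    for z in (p[2],.34,.30):
        for dx in (0,.03,-.04):
            q=[p[0]+dx,p[1],z]
            if r.solve_ik(q,down(y)) is not None: break
        else: continue
        break
    else: print('no',p);continue
    r.reach(q,down(y));r.sleep(.3)
    s=r.state();im=r.snapshot('wrist');im['state']=s;out.append(im);print(i,q,s['eef_pos'],s['t'],s['joint_positions'].round(2))
pickle.dump(out,open('v.pkl','wb'))
ims=[cv2.resize(o['img'][:,:,::-1],(400,300),interpolation=cv2.INTER_AREA) for o in out]
cv2.imwrite('pics/mos1.png',np.vstack([np.hstack(ims[:2]),np.hstack(ims[2:])]))
```

```text
0 [0.42, 0.12, 0.38] [0.42001306 0.12031606 0.37987577] 2.3333 [-1.05  0.22  0.89  1.86 -0.18  1.15 -1.67]
1 [0.42, -0.3, 0.38] [ 0.42041649 -0.29936016  0.38000829] 4.2333 [-0.08  0.41  0.96  1.68 -0.36  1.24 -0.61]
2 [0.7, -0.25, 0.38] [ 0.69994245 -0.24994478  0.38010514] 6.7417 [ 0.26  0.71  0.1   0.95 -0.06  1.48  1.91]
3 [0.7, 0.12, 0.38] [0.70019006 0.11896259 0.37995262] 8.475 [-0.25  0.64  0.09  1.09 -0.06  1.42  1.4 ]
```

View pics/mos1.png

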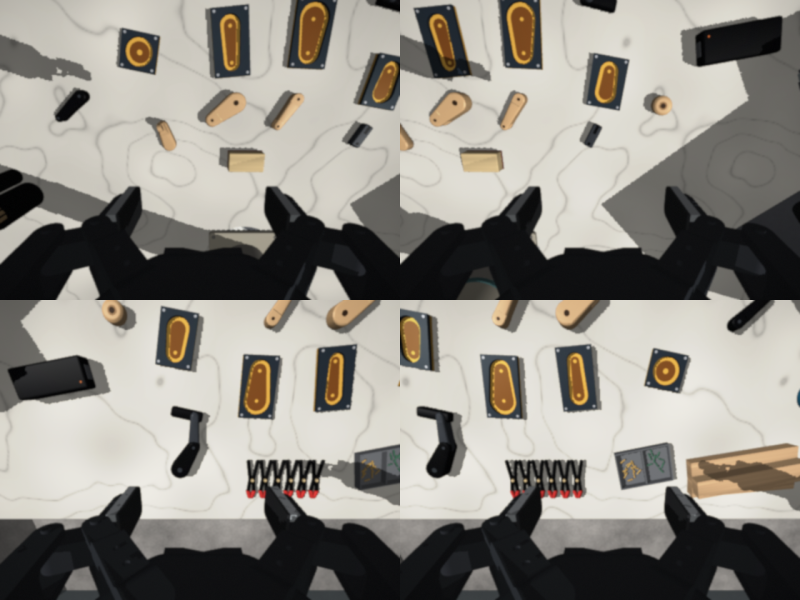

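The mosaic shows: view 0 (top left) has the foot (165,135), thigh (222,107), shank (285,110), and hub, shank and thigh boards. View 1 has the hub (661,104), foot board (606,80), thigh and shank. Views 2 and 3 show the boards again. Next I'll fit model outlines to colour masks across views.

```bash
cat > fit.py <<'E'
from h import *
from scipy.optimize import minimize
def outline(r1,r2,L,n=40):
    t=np.linspace(0,2*np.pi,n,endpoint=False);c=np.c_[np.cos(t),np.sin(t)]
    P=np.r_[c*r1,c*r2+[L,0]].astype(np.float32);return cv2.convexHull(P)[:,0]
O={'thigh':outline(.024,.016,.068),'shank':outline(.014,.010,.076),'foot':outline(.013,.017,.048),'hub':outline(.023,.023,0.)}
H={'thigh':.030,'shank':.026,'foot':.022,'hub':.028}
UP=4
def solid(n,x,y,a,z0,flat):
    o=O[n];c,s=np.cos(a),np.sin(a);tr=lambda o,z:np.c_[o@np.array([[c,s],[-s,c]])+[x,y],np.full(len(o),z)]
    if flat: return [tr(o,z0)]
    top=o if n!='hub' else o*.88
    hs=[np.r_[tr(o,z0),tr(o,z0+H[n]-(.003 if n=='hub' else 0)),tr(top,z0+H[n])]]
    if n=='foot':
        b=np.array([[-.010,-.009],[.024,-.009],[.024,.009],[-.010,.009]]);t=np.array([[-.010,-.009],[.010,-.009],[.010,.009],[-.010,.009]])
        hs.append(np.r_[tr(b,z0+.022),tr(t,z0+.052)])
    return hs
def render(p,hs):
    m=np.zeros((420*UP,560*UP),np.uint8)
    for h in hs:
        q=(proj(p,h)+.5)*UP-.5
        cv2.fillConvexPoly(m,cv2.convexHull(np.round(q).astype(np.int32)),1)
    return m
def masks(p):
    hsv=cv2.cvtColor(cv2.resize(p['img'],None,fx=UP,fy=UP,interpolation=cv2.INTER_CUBIC),cv2.COLOR_RGB2HSV)
    h,s,v=[hsv[...,i].astype(int) for i in range(3)]
    wood=(s>75)&(h<25)&(v>75)
    brown=(s>75)&(h<25)&(v>50)&(v<165)
    return wood.astype(np.uint8),brown.astype(np.uint8)
def comp(m,uv):
    n,l,st,c=cv2.connectedComponentsWithStats(m);k=[i for i in range(1,n) if st[i,4]>60*UP]
    i=min(k,key=lambda i:np.hypot(*(c[i]/UP-uv)));mm=(l==i).astype(np.uint8)
    cs,_=cv2.findContours(mm,cv2.RETR_EXTERNAL,cv2.CHAIN_APPROX_NONE);cv2.drawContours(mm,cs,-1,1,-1);return mm
def fit(n,obs,x0,z0,flat,free=False,yaws=None):
    def cost(v):
        hs=solid(n,v[0],v[1],v[2],v[3] if free else z0,flat);c=0
        for p,m in obs:
            r=render(p,hs);c+=1-(r&m).sum()/max(1,(r|m).sum())
        return c/len(obs)
    best=None
    for a in (yaws if yaws is not None else np.arange(0,2*np.pi,np.pi/4) if n!='hub' else [0]):
        v=np.r_[x0,a,[z0]*free];sim=np.vstack([v]+[v+np.eye(len(v))[i]*[.015,.015,.4,.01][i] for i in range(len(v))])
        o=minimize(cost,v,method='Nelder-Mead',options=dict(initial_simplex=sim,maxfev=120,xatol=1e-4,fatol=1e-4))
        if best is None or o.fun<best.fun: best=o
    return best.x,1-best.fun
E
cat > run1.py <<'E'
from fit import *
np.set_printoptions(precision=4,suppress=True)
V=pickle.load(open('v.pkl','rb'));M=[masks(p) for p in V]
ov=[cv2.cvtColor(p['img'],cv2.COLOR_RGB2BGR) for p in V];ov=[cv2.resize(o,None,fx=2,fy=2) for o in ov]
mos={'thigh':{0:(222,107),1:(50,107)},'shank':{0:(285,110),1:(113,110)},'foot':{0:(165,135)},'hub':{1:(261,104)},
'board_thigh':{1:(120,32),2:(258,87),3:(102,86)},'board_shank':{0:(230,41),2:(335,79),3:(177,79)},'board_foot':{1:(206,82),2:(177,40)},'board_hub':{0:(139,51),3:(266,71)}}
res={}
for n,d in mos.items():
    b=n.startswith('board');k=n.split('_')[-1]
    obs=[(V[i],comp(M[i][b],np.array(uv)*1.4)) for i,uv in d.items()]
    x0=onz(V[next(iter(d))],np.array(d[next(iter(d))])*1.4,.01)[:2]
    v,s=fit(k,obs,x0,.006 if b else 0,b)
    each=[fit(k,[o],v[:2],.006 if b else 0,b,yaws=[v[2]])[0] for o in obs]
    fz=fit(k,obs,v[:2],.006 if b else 0,b,True,[v[2]]) if len(obs)>1 else None
    res[n]=v;print(n,v,'iou',round(s,3),'each',each,'free',fz)
    for i in d:
        for h in solid(k,*v[:3],.006 if b else 0,b):
            cv2.polylines(ov[i],[cv2.convexHull(np.round(proj(V[i],h)*2).astype(np.int32))],True,(255,0,255),1)
pickle.dump(res,open('res.pkl','wb'))
cv2.imwrite('pics/ov1.png',np.vstack([np.hstack([ov[0][:430,150:950]])]))
cv2.imwrite('pics/ov2.png',ov[1][:300,:800]);
E
time python3 run1.py
```

```text
thigh [0.4697 0.0435 2.1713] iou 0.887 each [array([0.4696, 0.0435, 2.1693]), array([0.47  , 0.0428, 2.1677])] free (array([ 0.4696,  0.0452,  2.1746, -0.0041]), np.float64(0.8985645776709006))
shank [ 0.4779 -0.1024  2.5411] iou 0.787 each [array([ 0.4776, -0.1019,  2.5255]), array([ 0.4779, -0.1024,  2.5411])] free (array([ 0.4782, -0.1009,  2.5516, -0.0045]), np.float64(0.7997759465726344))
foot [0.4148 0.2179 3.3647] iou 0.81 each [array([0.4148, 0.2179, 3.3647])] free None
hub [ 0.4635 -0.4381 -0.194 ] iou 0.836 each [array([ 0.4635, -0.4381, -0.194 ])] free None
board_thigh [ 0.6392 -0.1236  3.0224] iou 0.622 each [array([ 0.6585, -0.1196,  3.0338]), array([ 0.6392, -0.1236,  3.0224]), array([ 0.6398, -0.119 ,  3.1014])] free (array([ 0.645 , -0.1187,  3.0939,  0.0267]), np.float64(0.6752817164753511))
board_shank [0.5564 0.0552 0.0257] iou 0.514 each [array([0.5725, 0.0526, 0.1161]), array([0.5557, 0.0563, 0.0068]), array([0.5599, 0.0572, 0.1933])] free (array([0.5618, 0.0524, 0.1014, 0.0248]), np.float64(0.5478745394219091))
board_foot [ 0.5497 -0.3133  3.0301] iou 0.522 each [array([ 0.5496, -0.3132,  3.0339]), array([ 0.5337, -0.3103,  3.094 ])] free (array([ 0.5457, -0.3133,  2.8194,  0.0634]), np.float64(0.6370633818812719))
board_hub [0.583  0.2642 0.1771] iou 0.52 each [array([0.5897, 0.2689, 0.0586]), array([0.572 , 0.2681, 0.0714])] free (array([ 0.5793,  0.2518, -1.2451,  0.0585]), np.float64(0.6432193156477695))
real	1m26.351s
user	1m26.241s
sys	0m1.069s
```

Run:
```python
from fit import *
a=cv2.imread('pics/ov1.png');V=pickle.load(open('v.pkl','rb'));m=masks(V[0])
b=cv2.resize((m[0]*120+m[1]*100),(1120,840),interpolation=cv2.INTER_AREA)[:430,150:950]
cv2.imwrite('pics/c1.png',np.vstack([a[:430],cv2.cvtColor(b,cv2.COLOR_GRAY2BGR)[:160]]))
p=V[0]['img'];
for y in (25,40,60):print(p[y,300:345:3].tolist())
```

```text
[[39, 47, 55], [39, 47, 55], [40, 47, 55], [53, 53, 55], [174, 134, 61], [220, 168, 72], [214, 162, 69], [193, 143, 62], [202, 150, 65], [215, 163, 70], [139, 107, 45], [59, 48, 28], [37, 46, 52], [37, 47, 53], [38, 47, 54]]
[[39, 47, 56], [40, 48, 56], [44, 50, 56], [182, 141, 66], [210, 159, 68], [123, 77, 35], [119, 73, 33], [125, 79, 35], [120, 74, 34], [119, 73, 34], [139, 95, 42], [121, 93, 39], [69, 57, 39], [39, 47, 55], [40, 48, 56]]
[[40, 48, 56], [41, 49, 57], [41, 50, 57], [65, 63, 57], [215, 164, 72], [182, 133, 58], [121, 74, 34], [120, 73, 34], [121, 73, 34], [121, 74, 34], [162, 114, 50], [131, 100, 43], [61, 52, 42], [40, 48, 56], [40, 48, 56]]
```

View pics/c1.png

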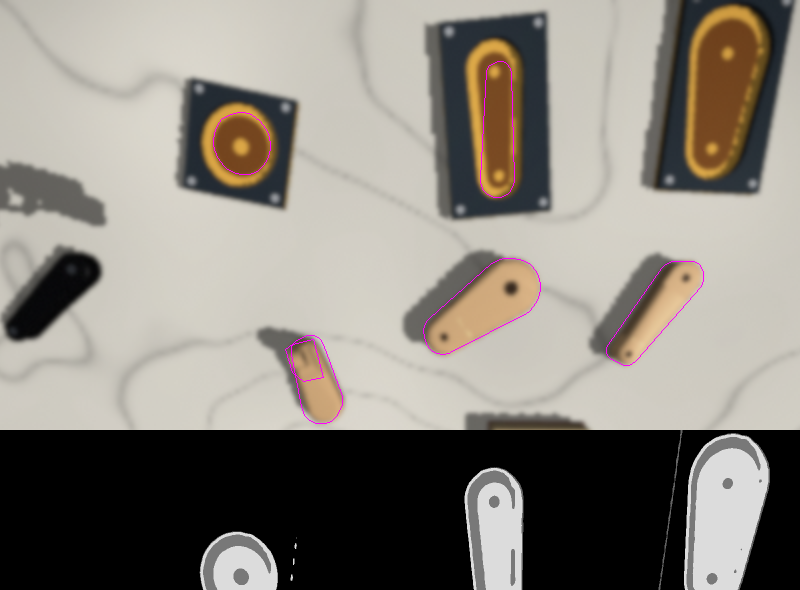

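The overlay shows the part fits sit well on the thigh, shank and foot. The brown silhouette mask for the boards leaks into the yellow rim, so I'll separate brown by its G/R ratio instead.

```bash
python3 - <<'E'
s=open('fit.py').read()
s=s.replace("(v>75)\n","(v>35)\n").replace("brown=(s>75)&(h<25)&(v>50)&(v<165)","brown=(s>75)&(h<25)&(v>35)&(hsv.shape[0]>0)\n    im=cv2.resize(p['img'],None,fx=UP,fy=UP,interpolation=cv2.INTER_CUBIC).astype(float);brown&=im[...,1]<.69*im[...,0]")
open('fit.py','w').write(s)
r=open('run1.py').read().replace("cv2.imwrite('pics/ov2","cv2.imwrite('pics/c2.png',np.vstack([ov[1][:300,:800],ov[2][:290,300:1100]]))\ncv2.imwrite('pics/ov2")
open('run1.py','w').write(r)
E
time python3 run1.py
```

```text
thigh [0.4697 0.0435 2.1713] iou 0.887 each [array([0.4696, 0.0435, 2.1693]), array([0.47  , 0.0428, 2.1677])] free (array([ 0.4696,  0.0452,  2.1746, -0.0041]), np.float64(0.8985645776709006))
shank [ 0.4776 -0.1015  2.5346] iou 0.826 each [array([ 0.4776, -0.1015,  2.5345]), array([ 0.4776, -0.1017,  2.5322])] free (array([ 0.4782, -0.1013,  2.5374, -0.0031]), np.float64(0.8351155106276131))
foot [0.4148 0.2179 3.3647] iou 0.81 each [array([0.4148, 0.2179, 3.3647])] free None
hub [ 0.4635 -0.4381 -0.194 ] iou 0.846 each [array([ 0.4635, -0.4381, -0.194 ])] free None
board_thigh [ 0.6487 -0.1204  3.0956] iou 0.915 each [array([ 0.6475, -0.1195,  3.123 ]), array([ 0.6484, -0.1204,  3.108 ]), array([ 0.6502, -0.122 ,  3.0654])] free (array([ 0.6481, -0.12  ,  3.1077,  0.004 ]), np.float64(0.9192839523323902))
board_shank [0.6352 0.0613 3.2156] iou 0.891 each [array([0.6351, 0.0613, 3.2155]), array([0.6352, 0.0613, 3.2143]), array([0.6345, 0.0602, 3.2058])] free (array([0.6352, 0.0613, 3.2155, 0.006 ]), np.float64(0.8914813011411118))
board_foot [ 0.5411 -0.3116  3.0308] iou 0.89 each [array([ 0.5406, -0.313 ,  2.9726]), array([ 0.5414, -0.3121,  3.0191])] free (array([ 0.5412, -0.3118,  3.0184, -0.    ]), np.float64(0.906279306653185))
board_hub [0.5816 0.2652 0.3689] iou 0.905 each [array([0.5812, 0.2654, 0.6458]), array([0.581 , 0.2647, 0.4826])] free (array([0.5813, 0.2673, 0.4174, 0.0003]), np.float64(0.9240285690680072))
real	1m28.217s
user	1m27.962s
sys	0m1.462s
```

View pics/c2.png

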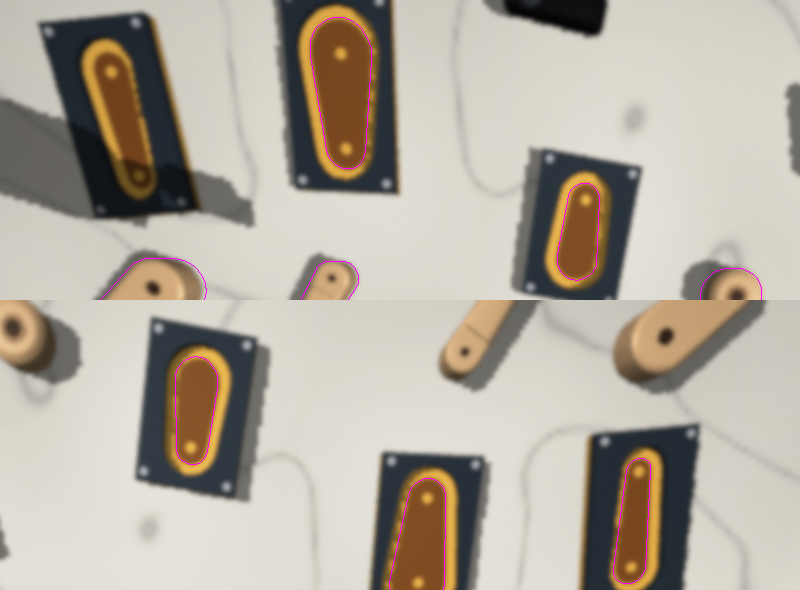

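The board fits are good in views 1 and 2, with pin dots and outlines aligned. I'll check the part positions by triangulating the pin holes: hip hole v0 (330,144)/v1 (76,144), knee hole v0 (418,139)/v1 (165,139), hub bore v1 (368,148)/v2 (156,13).

Run:
```python
from fit import *
from plant import r
np.set_printoptions(precision=4,suppress=True)
V=pickle.load(open('v.pkl','rb'))
def hole(p,uv,w=9):
    u,v=np.round(uv).astype(int);v0=max(0,v-w);g=p['img'][v0:v+w+1,u-w:u+w+1].sum(2).astype(float)
    # darkest blob near the guess
    k=cv2.GaussianBlur(g,(0,0),1.5);yy,xx=np.mgrid[:g.shape[0],:g.shape[1]]
    k=k+1e3*(np.hypot(xx+u-w-uv[0],yy+v0-uv[1])>4.5)
    j=np.unravel_index(k.argmin(),k.shape);wt=np.clip(np.median(g)-g,0,None)*(np.hypot(xx-j[1],yy-j[0])<4)
    return np.array([(wt*xx).sum()/wt.sum()+u-w,(wt*yy).sum()/wt.sum()+v0])
for n,l in {'thigh':[(0,330.5,144),(1,76.5,144),(2,483,18.5)],'shank':[(0,418,139),(1,165.5,139),(2,382,26)],'hub':[(1,368.5,148),(2,156,13.5)]}.items():
    h=[(V[i],hole(V[i],np.array([u,v]))) for i,u,v in l]
    print(n,[x[1] for x in h],[tri(*h[i],*h[j]) for i in range(len(h)) for j in range(i)],[onz(*x,H[n])[:2] for x in h])
res=pickle.load(open('res.pkl','rb'));G=dict(thigh=.030,shank=.036,foot=.037,hub=0)
for n,g in G.items():
    for k in (n,'board_'+n):
        x,y,a=res[k][:3]
        for f in (0,np.pi):
            q=r.solve_ik([x+g*np.cos(a),y+g*np.sin(a),.05],down(a+f));q2=r.solve_ik([x+g*np.cos(a),y+g*np.sin(a),.14],down(a+f));print(k,round(f),None if q is None else q.round(2),q2 is not None)
print(r.tip_extent,r.state()['opening'])
```

```text
thigh [array([330.0255, 143.8009]), array([ 76.1191, 143.8025]), array([482.1858,  17.9621])] [(array([0.4701, 0.0445, 0.0312]), np.float64(0.00016118894958564128)), (array([0.4702, 0.0444, 0.0306]), np.float64(8.629869058250033e-05)), (array([0.4701, 0.0448, 0.0304]), np.float64(0.0005012726249545066))] [array([0.4702, 0.0443]), array([0.47  , 0.0454]), array([0.4701, 0.0448])]
shank [array([417.5376, 138.3182]), array([165.3911, 138.5879]), array([382.0229,  25.4029])] [(array([ 0.4787, -0.1016,  0.0251]), np.float64(0.0004933880643738278)), (array([ 0.4787, -0.1015,  0.0255]), np.float64(0.0005870351725835758)), (array([ 0.4785, -0.1017,  0.0256]), np.float64(7.007015472901682e-05))] [array([ 0.479 , -0.1012]), array([ 0.4785, -0.1019]), array([ 0.4786, -0.1018])]
hub [array([367.9758, 147.9272]), array([155.9872,  13.0776])] [(array([ 0.4641, -0.4383,  0.0303]), np.float64(0.00019074044086610022))] [array([ 0.464 , -0.4391]), array([ 0.4633, -0.4391])]
thigh 0 [-0.3   0.7   0.13  2.19 -0.3   0.28  0.69] True
thigh 3 [ 0.25  0.79 -0.7   2.17  1.03  0.56  2.51] True
board_thigh 0 [ 0.11  0.83  0.07  1.71 -0.09  0.6   1.75] True
board_thigh 3 [-0.36  1.07  0.96  1.72 -1.06  0.96 -0.58] True
shank 0 [ 0.06  0.69  0.09  2.19 -0.22  0.27  1.3 ] True
shank 3 [-0.26  0.78  0.58  2.2  -1.03  0.47 -1.02] True
board_shank 0 [-0.17  0.8   0.04  1.79 -0.06  0.55  1.55] True
board_shank 3 [-0.52  0.91  0.64  1.8  -0.8   0.71 -0.92] True
foot 0 [-0.22  0.72 -0.52  2.24  0.96  0.41  0.26] True
foot 3 [-0.83  0.72  0.39  2.26 -0.9   0.33 -1.  ] True
board_foot 0 [ 0.44  0.79  0.1   1.82 -0.14  0.53  2.08] True
board_foot 3 [-0.03  1.03  0.96  1.84 -1.09  0.91 -0.21] True
hub 0 [ 0.21  1.07  0.96  1.7  -1.05  0.97 -0.18] True
hub 3 [ 0.63  0.84  0.15  1.69 -0.19  0.62  2.25] True
board_hub 0 [-0.82  0.93  0.61  1.69 -0.73  0.76 -1.05] True
board_hub 3 [-0.47  0.84 -0.01  1.68  0.01  0.62  1.46] True
0.025 0.08521290713984392
```

Heights come out at 30–31, 25 and 30 mm, which matches the text, and positions agree to under 1 mm. Starting with the thigh.

```bash
cat > pp.py <<'E'
from h import *
from plant import r
np.set_printoptions(precision=4,suppress=True)
W=dict(thigh=.041,shank=.024,foot=.032,hub=.046)
G=dict(thigh=.030,shank=.036,foot=.037,hub=0)
def at(v,g,z): return [v[0]+g*np.cos(v[2]),v[1]+g*np.sin(v[2]),z]
def pick(n,v,flip=0,zg=.036):
    r.gripper_to(min(.085,W[n]+.032));o=down(v[2]+flip)
    r.reach(at(v,G[n],.13),o)
    hit=r.line_to(at(v,G[n],zg),feed=.12,force_limit=15)
    z=r.state()['eef_pos'][2];r.gripper_to(0,strength=50);s=r.state()
    print(n,'hit',hit,'z',z,s['eef_pos'],'opening',s['opening'],'F',s['gripper_force'],'t',s['t'])
def carry(n,b,flip=0,zg=.036,zt=.13):
    p=r.state()['eef_pos'];r.line_to([p[0],p[1],zt],feed=.2)
    print('lifted',r.state()['opening'],r.state()['gripper_force'])
    r.reach(at(b,G[n],zt),down(b[2]+flip))
    r.line_to(at(b,G[n],.065),feed=.15)
    hit=r.line_to(at(b,G[n],zg+.004),feed=.04,force_limit=8)
    s=r.state();print('down hit',hit,s['eef_pos'],'underside',s['eef_pos'][2]-zg,'opening',s['opening'],'F',s['contact_force'])
def let_go(n):
    r.gripper_to(W[n]+.014);p=r.state()['eef_pos'];r.line_to([p[0],p[1],.13],feed=.15);print('t',r.state()['t'])
def save(i,name):
    s=r.state();im=r.snapshot(i);im['state']=s;cv2.imwrite(f'pics/{name}.png',im['img'][:,:,::-1]);return im
E
python3 - <<'E'
from pp import *
res=pickle.load(open('res.pkl','rb'))
v=res['thigh'];v[:2]=[.4701,.0446];v[2]=2.171
pick('thigh',v);carry('thigh',res['board_thigh'])
E
```

```text
thigh hit False z 0.036398638680535625 [0.4532 0.0693 0.036 ] opening 0.00012920590956223097 F 0.0 t 11.7583
lifted -7.953854885702603e-05 0.0
down hit False [ 0.6188 -0.119   0.04  ] underside 0.003989632136351513 opening -3.094029738782305e-05 F [ 0.0447 -0.1038 -0.5445]
```

Run:
```python
from pp import *
p=r.state()['eef_pos'];r.line_to([p[0],p[1],.13],feed=.2)
a=save('wrist','w1')['img'];r.reach([.42,-.02,.36],down(0));r.sleep(.2);b=save('wrist','w2')
pickle.dump(b,open('w2.pkl','wb'));b=b['img']
cv2.imwrite('pics/m2.png',np.hstack([cv2.resize(x[:,:,::-1],(400,300)) for x in (a,b)]))
print(r.state()['t'])
```

```text
18.1083
```

View pics/m2.png

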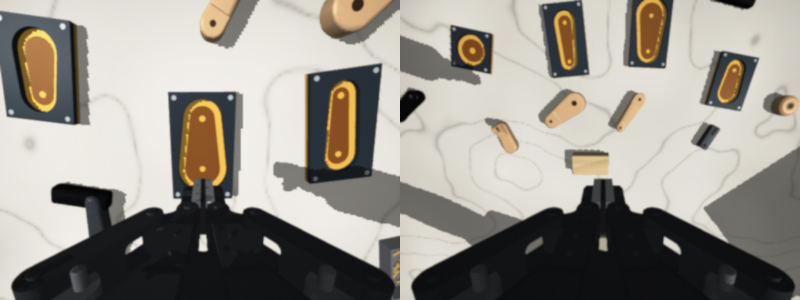

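Run:
```python
from fit import *
np.set_printoptions(precision=4,suppress=True)
p=pickle.load(open('w2.pkl','rb'));M=masks(p)
v,s=fit('thigh',[(p,comp(M[0],np.array((167,108))*1.4))],[.46,.06],0,False,yaws=[2.17])
print(v,s,onz(p,np.array((174.5,103))*1.4,.03))
a=p['img'][100:200,150:370,::-1];b=cv2.imread('pics/w1.png')[200:420,130:430]
cv2.imwrite('pics/m3.png',np.vstack([cv2.resize(a,(660,300)),cv2.resize(b,(400,293))[:,:].repeat(1,0) if 0 else cv2.copyMakeBorder(cv2.resize(b,(400,293)),0,0,0,260,0)]))
```

```text
[0.4708 0.0446 2.2121] 0.9185746777862017 [0.4704 0.0432 0.03  ]
```

View pics/m3.png

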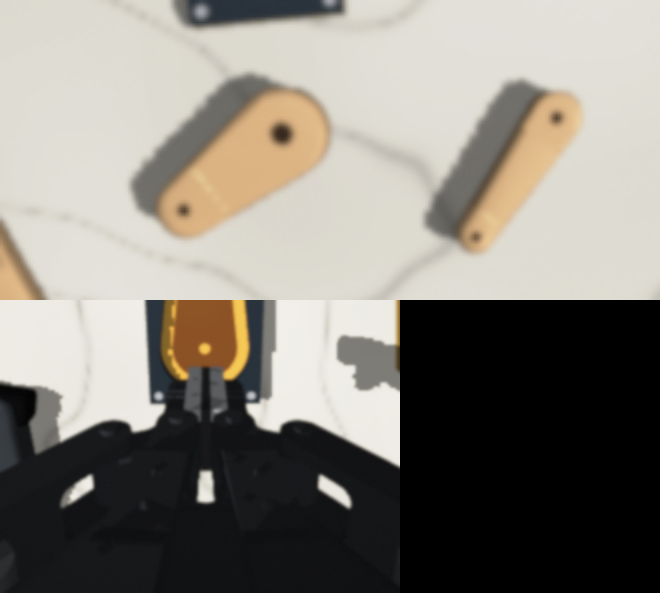

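The thigh hasn't moved, so the jaws closed above it. The fingertips must sit higher than assumed, so I'll probe the bench with the fingers to find where they really are.

Run:
```python
from pp import *
r.reach([.50,-.02,.06],down(2.2))
print(r.line_to([.50,-.02,.012],feed=.03,force_limit=5),r.state()['eef_pos'],r.state()['contact_force'])
r.line_to([.50,-.02,.05],feed=.2);r.gripper_to(.045)
print(r.line_to([.50,-.02,.006],feed=.03,force_limit=5),r.state()['eef_pos'],r.state()['contact_force'])
r.line_to([.50,-.02,.05],feed=.2);print(r.state()['t'])
```

```text
False [ 0.5001 -0.02    0.0122] [-0.4106  0.4    -0.3942]
False [ 0.5001 -0.02    0.0061] [-0.136  -0.2009  0.3367]
24.575
```

```bash
python3 - <<'E'
from pp import *
for o,z0 in ((.045,.008),(.0,.014)):
    r.gripper_to(o);r.line_to([.50,-.02,z0],feed=.2)
    print(o,r.line_to([.50,-.02,z0-.022],feed=.03,force_limit=5),r.state()['eef_pos'],r.state()['contact_force'],r.state()['opening'])
    r.line_to([.50,-.02,.03],feed=.2)
save('side','s1');print(r.state()['t'])
E
python3 -c "
import cv2;a=cv2.imread('pics/s1.png')[130:300,150:350];cv2.imwrite('pics/s1c.png',cv2.resize(a,None,fx=3,fy=3))"
```

```text
Traceback (most recent call last):
plant.MotionError: the arm cannot follow that straight line within its joint ranges
[ WARN:0@0.024] global loadsave.cpp:275 findDecoder imread_('pics/s1.png'): can't open/read file: check file path/integrity
Traceback (most recent call last):
TypeError: 'NoneType' object is not subscriptable
```

```bash
python3 - <<'E'
from pp import *
p=[.56,.165];r.line_to([.5,-.02,.1],feed=.3);r.gripper_to(0);r.reach([*p,.05],down(3.14))
for o,z0 in ((0,.014),(.045,.014)):
    r.gripper_to(o);r.line_to([*p,z0],feed=.2)
    hit=r.line_to([*p,-.014],feed=.03,force_limit=5);s=r.state()
    print(o,hit,s['eef_pos'],s['contact_force'],s['opening'])
    if o==0: save('side','s1')
    r.line_to([*p,.03],feed=.2)
print(r.state()['t'])
E
python3 -c "
import cv2;a=cv2.imread('pics/s1.png')[100:270,130:330];cv2.imwrite('pics/s1c.png',cv2.resize(a,None,fx=3,fy=3))"
```

```text
0 True [0.5603 0.1651 0.0007] [-1.3803  0.1249  5.7265] -8.912311920244816e-05
0.045 True [ 0.5601  0.1651 -0.0015] [-0.9884 -0.6694  7.4105] 0.044985336548374735
30.0417
```

View pics/s1c.png

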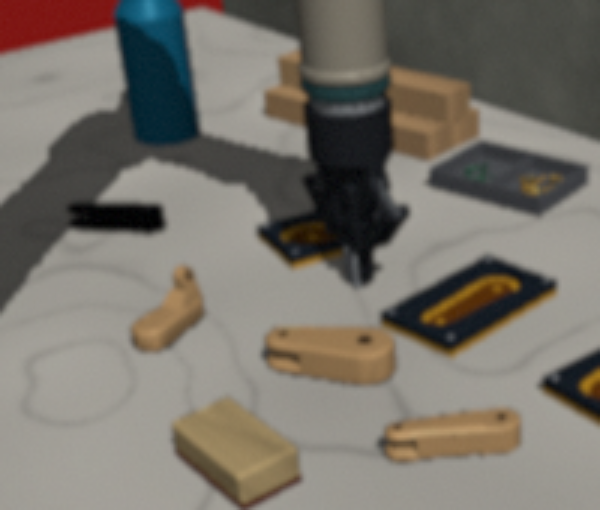

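The side view shows the closed fingertips on the bench at about (360,280) in the crop. Contact came with TCP z at 0.000, so the tips really sit at the TCP and the 25 mm figure doesn't hold. I'll lower the grasp height to match and check reach.

Run:
```python
from pp import *
res=pickle.load(open('res.pkl','rb'))
res['thigh'][:3]=[.4701,.0446,2.19];res['shank'][:3]=[.4786,-.1016,2.535];res['hub'][:3]=[.4636,-.4388,2.4];res['board_hub'][2]=3.5
pickle.dump(res,open('res2.pkl','wb'))
for n in G:
    for k,zs in ((n,(.009,.013,.13)),('board_'+n,(.016,.020,.13))):
        for f in (0,np.pi):
            print(k,round(f),[None if (q:=r.solve_ik(at(res[k],G[n],z),down(res[k][2]+f))) is None else q.round(2)[[4,5,6]] for z in zs])
print(r.state()['t'])
```

```text
thigh 0 [array([-1.09,  0.33,  1.48]), array([-1.06,  0.33,  1.46]), array([-0.26,  0.48,  0.67])]
thigh 3 [array([0.99, 0.34, 2.57]), array([0.98, 0.35, 2.58]), array([0.69, 0.64, 2.83])]
board_thigh 0 [array([0.12, 0.55, 1.57]), array([0.12, 0.56, 1.57]), array([0.09, 0.76, 1.59])]
board_thigh 3 [array([-0.98,  0.81, -0.64]), array([-0.97,  0.81, -0.65]), array([-1.03,  1.14, -0.6 ])]
shank 0 [array([0.92, 0.3 , 0.17]), array([0.89, 0.3 , 0.2 ]), array([-0.08,  0.47,  1.17])]
shank 3 [array([1.36, 0.89, 2.91]), array([1.35, 0.89, 2.91]), array([-1.06,  0.89, -0.93])]
board_shank 0 [array([0.1 , 0.49, 1.41]), array([0.1 , 0.5 , 1.41]), array([0.08, 0.71, 1.43])]
board_shank 3 [array([-0.99,  0.75, -0.77]), array([-0.99,  0.76, -0.77]), array([-0.82,  0.93, -0.9 ])]
foot 0 [array([1.08, 0.27, 0.15]), array([1.04, 0.27, 0.18]), array([0.06, 0.44, 1.16])]
foot 3 [None, array([ 1.01,  0.25, -2.92]), array([-0.9 ,  0.67, -0.95])]
board_foot 0 [array([0.22, 0.48, 1.76]), array([0.21, 0.49, 1.76]), array([0.16, 0.7 , 1.81])]
board_foot 3 [array([-1.04,  0.75, -0.26]), array([-1.02,  0.76, -0.27]), array([-1.03,  1.09, -0.25])]
hub 0 [array([0.07, 0.55, 1.48]), array([0.07, 0.56, 1.48]), array([0.04, 0.77, 1.51])]
hub 3 [array([-0.99,  0.82, -0.77]), array([-0.98,  0.82, -0.78]), array([-1.03,  1.16, -0.74])]
board_hub 0 [array([0.14, 0.57, 1.34]), array([0.14, 0.58, 1.34]), array([0.11, 0.78, 1.36])]
board_hub 3 [array([-0.94,  0.8 , -0.89]), array([-0.94,  0.81, -0.9 ]), array([-0.79,  0.97, -1.01])]
30.0417
```

```bash
cat >> pp.py <<'E'
def pick(n,v,zg=.011,flips=(0,np.pi),gs=None):
    """try grasps until one has a straight descent; returns flip"""
    r.gripper_to(min(.085,W[n]+.032))
    for g in gs or (G[n],G[n]-.008,G[n]-.014):
        for f in flips:
            try:
                r.reach(at(v,g,.10),down(v[2]+f))
                try: hit=r.line_to(at(v,g,zg),feed=.10,force_limit=15)
                except r.MotionError:
                    r.reach(at(v,g,.045),down(v[2]+f));hit=r.line_to(at(v,g,zg),feed=.08,force_limit=15)
                z=r.state()['eef_pos'][2];r.gripper_to(0,strength=50);s=r.state();G[n]=g
                print(n,'g',g,'f',round(f),'hit',hit,'z',z,s['eef_pos'],'opening',s['opening'],'F',s['gripper_force'],'t',s['t']);return f
            except r.MotionError as e: print(g,round(f),e,r.state()['t'])
    raise SystemExit('no grasp')
def carry(n,b,flip=0,zg=.011,zt=.09,dx=(0,0)):
    p=r.state()['eef_pos']
    r.line_to([p[0],p[1],.045],feed=.12)
    s=r.state();print('lifted',s['opening'],s['gripper_force'])
    if s['opening']<.015: raise SystemExit('empty')
    try: r.line_to([p[0],p[1],zt],feed=.2)
    except r.MotionError: r.reach([p[0],p[1],zt],s['orientation'])
    r.reach(at(b,G[n],zt),down(b[2]+flip))
    r.line_to(at(b,G[n],zg+.016),feed=.12)
    hit=r.line_to(at(b,G[n],zg+.003),feed=.03,force_limit=6)
    s=r.state();print('down hit',hit,s['eef_pos'],'underside',s['eef_pos'][2]-zg,'opening',s['opening'],'F',s['contact_force'],s['t'])
def let_go(n):
    r.gripper_to(W[n]+.014);p=r.state()['eef_pos'];r.line_to([p[0],p[1],.10],feed=.2);print('t',r.state()['t'])
E
python3 - <<'E'
from pp import *
res=pickle.load(open('res2.pkl','rb'))
f=pick('thigh',res['thigh'])
carry('thigh',res['board_thigh'],f)
E
```

```text
0.03 0 the arm cannot follow that straight line within its joint ranges 31.45
thigh g 0.03 f 3 hit False z 0.011264915306408045 [0.453  0.0689 0.0119] opening 0.04135591457019264 F 49.230210478417575 t 34.6333
lifted 0.041200875975923826 50.20760443992913
down hit True [ 0.6193 -0.1191  0.018 ] underside 0.006962027371549825 opening 0.04127513330643769 F [-0.0553  1.5418  5.1959] 39.3
```

Run:
```python
from pp import *
res=pickle.load(open('res2.pkl','rb'))
let_go('thigh')
b=res['board_shank']
f=pick('shank',res['shank'],flips=(np.pi,0),gs=(.036,.028,.022))
carry('shank',b,f)
```

```text
t 40.15
shank g 0.036 f 3 hit False z 0.011109685598624196 [ 0.4491 -0.081   0.011 ] opening 4.614803751976798e-05 F 0.0 t 42.7
lifted -0.00024536823664864554 0.0empty
```

Run:
```python
from pp import *
p=r.state()['eef_pos'];r.line_to([p[0],p[1],.09],feed=.3)
a=save('wrist','w3')
r.gripper_to(.056);r.reach([.47,-.02,.34],down(0));r.sleep(.15);b=save('wrist','w4');pickle.dump(b,open('w4.pkl','wb'))
cv2.imwrite('pics/m4.png',np.hstack([cv2.resize(x['img'][:,:,::-1],(400,300)) for x in (a,b)]));print(r.state()['t'])
```

```text
45.2583
```

View pics/m4.png

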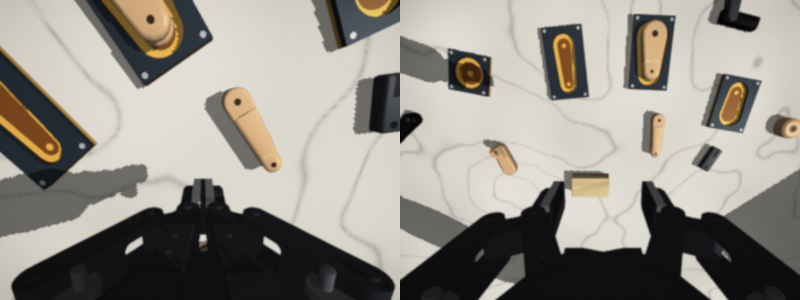

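The left picture (from 0.09 m) shows the shank pushed, now lying with its knee at (236,102) and ankle at (274,165). The right picture shows the thigh in its pocket and the shank at (655,134). My low joint-space fallback swept it, so I'll refit and keep joint moves high.

```bash
cat > run2.py <<'E'
from fit import *
from plant import r
np.set_printoptions(precision=4,suppress=True)
p=pickle.load(open('w4.pkl','rb'));M=masks(p);res=pickle.load(open('res2.pkl','rb'))
s=lambda u,v:np.array((u,v))*1.4
o=comp(M[0],s(255,134));print('area',o.sum())
v,c=fit('shank',[(p,o)],onz(p,s(255,134),.013)[:2],0,False);print('shank',v,c,onz(p,s(256,118),.025),onz(p,s(255,155),.025));res['shank']=v
v,c=fit('foot',[(p,comp(M[0],s(104,160)))],onz(p,s(104,160),.013)[:2],0,False,yaws=[3.36]);print('foot',v,c)
pickle.dump(res,open('res2.pkl','wb'))
a=cv2.resize(p['img'][:,:,::-1],None,fx=2,fy=2)
for k,z in (('shank',v),):pass
for n,z in (('shank',res['shank']),('foot',v)):
    for h in solid(n,*z[:3],0,False): cv2.polylines(a,[cv2.convexHull(np.round(proj(p,h)*2).astype(np.int32))],True,(255,0,255),1)
c1=a[360:520,210:410];c2=a[290:460,640:800]
cv2.imwrite('pics/m5.png',np.hstack([cv2.resize(c1,(400,320)),cv2.resize(c2,(340,320))]))
z=res['shank']
for g in (.036,.026):
  for f in (0,np.pi,.3,-.3,np.pi+.3,np.pi-.3):print(g,f,[None if (q:=r.solve_ik([z[0]+g*np.cos(z[2]),z[1]+g*np.sin(z[2]),h],down(z[2]+f))) is None else q.round(2)[3:] for h in (.011,.10)])
E
python3 - <<'E'
E
sed -i '1a import sys;sys.path.insert(0,".")' run2.py; python3 run2.py
```

```text
area 14523
shank [ 0.4831 -0.1411  3.1547] 0.8126923722648162 [ 0.4874 -0.1363  0.025 ] [ 0.4028 -0.14    0.025 ]
foot [0.4153 0.2157 3.2901] 0.7607352071800935
0.036 0 [array([2.15, 1.27, 0.72, 0.61]), array([2.11, 1.03, 0.86, 0.79])]
0.036 3.141592653589793 [array([ 2.17, -0.87,  0.29, -0.45]), array([ 2.14, -0.72,  0.53, -0.57])]
0.036 0.3 [array([2.15, 1.34, 0.9 , 0.85]), array([2.11, 1.03, 0.86, 1.09])]
0.036 -0.3 [array([2.16, 0.57, 0.25, 0.97]), array([ 2.13, -0.04,  0.41,  1.58])]
0.036 3.441592653589793 [array([ 2.17, -0.81,  0.27, -0.21]), array([ 2.14, -0.66,  0.5 , -0.33])]
0.036 2.8415926535897933 [array([ 2.17, -0.93,  0.31, -0.69]), array([ 2.14, -0.78,  0.55, -0.82])]
0.026 0 [array([2.12, 1.25, 0.73, 0.63]), array([2.09, 1.03, 0.87, 0.8 ])]
0.026 3.141592653589793 [array([ 2.14, -0.87,  0.32, -0.46]), array([ 2.12, -0.72,  0.55, -0.58])]
0.026 0.3 [array([2.12, 1.32, 0.91, 0.87]), array([2.09, 1.03, 0.87, 1.1 ])]
0.026 -0.3 [array([2.14, 0.5 , 0.26, 1.04]), array([ 2.11, -0.04,  0.43,  1.57])]
0.026 3.441592653589793 [array([ 2.14, -0.8 ,  0.3 , -0.23]), array([ 2.11, -0.66,  0.52, -0.34])]
0.026 2.8415926535897933 [array([ 2.15, -0.93,  0.34, -0.7 ]), array([ 2.12, -0.78,  0.57, -0.83])]
```

View pics/m5.png

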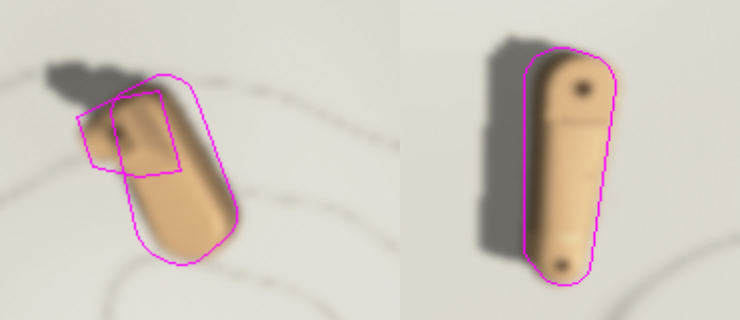

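The shank fit follows its outline well, with the knee hole at (583,88) and ankle at (562,265) in the crop. The foot's sole axis is steeper than my model, so I'll take a closer look at it later. Going for the shank now.

```bash
sed -i 's/r.reach(at(v,g,.045)/r.reach(at(v,g,.075)/' pp.py
python3 - <<'E'
from pp import *
res=pickle.load(open('res2.pkl','rb'));p=pickle.load(open('w4.pkl','rb'))
k,a=onz(p,(363,168.4),.024),onz(p,(358,215.5),.026);print(k,a,np.linalg.norm((k-a)[:2]))
v=res['shank'].copy();d=a-k;v[2]=np.arctan2(d[1],d[0])%(2*np.pi);v[:2]=k[:2];print(v,res['shank'])
f=pick('shank',v,flips=(np.pi,0),gs=(.036,.028))
carry('shank',res['board_shank'],f)
E
```

```text
[ 0.4823 -0.1441  0.024 ] [ 0.4056 -0.1412  0.026 ] 0.07669712650282383
[ 0.4823 -0.1441  3.1031] [ 0.4831 -0.1411  3.1547]
shank g 0.036 f 3 hit False z 0.011413957941551922 [ 0.4466 -0.1428  0.0117] opening 0.023552268801189182 F 48.91237575793639 t 47.9583
lifted 0.023688252731315095 48.965613576583564
down hit True [0.5999 0.0588 0.0177] underside 0.006729599473134552 opening 0.023515285521567095 F [-0.2839  1.1149  6.6517] 50.8167
```

Run:
```python
from pp import *
res=pickle.load(open('res2.pkl','rb'))
let_go('shank')
f=pick('hub',res['hub'],flips=(0,np.pi),gs=(0,))
carry('hub',res['board_hub'],f)
let_go('hub')
# foot views: radial, camera on the far side looking in, and from the near side
out=[]
for p,y in (((.50,.20,.20),2.9),((.44,.14,.24),2.2)):
    try:
        r.reach(p,down(y));r.sleep(.15);out.append(save('wrist','f%d'%len(out)));print(r.state()['t'])
    except r.MotionError as e: print(e)
pickle.dump(out,open('f.pkl','wb'))
cv2.imwrite('pics/m6.png',np.hstack([cv2.resize(x['img'][:,:,::-1],(400,300)) for x in out]))
```

```text
t 51.675
hub g 0 f 0 hit False z 0.01161875223455791 [ 0.4642 -0.4392  0.0121] opening 0.044166903737787935 F 50.98184645175934 t 55.7167
lifted 0.044130899304915726 50.891804695129395
down hit True [0.5823 0.2655 0.0181] underside 0.007065630096495794 opening 0.04427335364896939 F [-0.4363 -0.063   6.0662] 60.1167
t 60.9833
61.8167
62.575
```

View pics/m6.png

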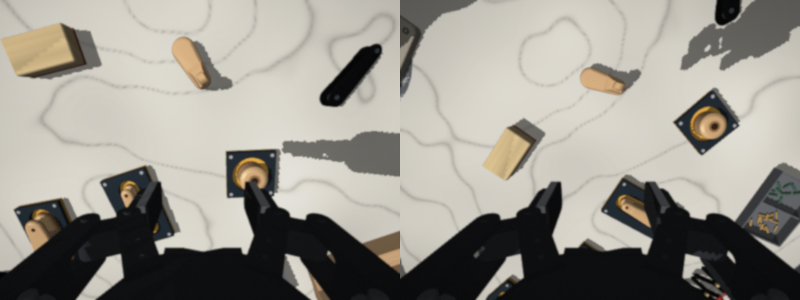

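The hub is in its pocket at (251,172). The foot lies at (190,63) in the left view and (603,80) in the right one. I'll fit it jointly from four views.

```bash
cat > run3.py <<'E'
from fit import *
np.set_printoptions(precision=4,suppress=True)
F=pickle.load(open('f.pkl','rb'));V0=pickle.load(open('v.pkl','rb'))[0];W4=pickle.load(open('w4.pkl','rb'))
L=[(F[0],(190,63)),(F[1],(203,80)),(V0,(165,135)),(W4,(104,160))]
obs=[(p,comp(masks(p)[0],np.array(u)*1.4)) for p,u in L]
v,c=fit('foot',obs,[.40,.217],0,False,yaws=[2.9,3.3,3.7]);print(v,c)
for o in obs:print(fit('foot',[o],v[:2],0,False,yaws=[v[2]]))
fz=fit('foot',obs,v[:2],0,False,True,[v[2]]);print('free z',fz)
res=pickle.load(open('res2.pkl','rb'));res['foot']=v;pickle.dump(res,open('res2.pkl','wb'))
t=[]
for (p,u),(_,m) in zip(L,obs):
    a=cv2.resize(p['img'][:,:,::-1],None,fx=4,fy=4,interpolation=cv2.INTER_CUBIC)
    for h in solid('foot',*v[:3],0,False): cv2.polylines(a,[cv2.convexHull(np.round(proj(p,h)*4).astype(np.int32))],True,(255,0,255),1)
    cs,_=cv2.findContours(m,0,1);cv2.drawContours(a,cs,-1,(0,255,0),1)
    x,y=(np.array(u)*5.6).astype(int);y=max(y,150);t.append(a[y-150:y+150,x-200:x+200])
cv2.imwrite('pics/m7.png',np.vstack([np.hstack(t[:2]),np.hstack(t[2:])]))
E
python3 run3.py
```

```text
[0.4143 0.22   3.4494] 0.8348847244566058
(array([0.4155, 0.2209, 3.4759]), np.float64(0.9065991813253679))
(array([0.4138, 0.2196, 3.4536]), np.float64(0.8912258496817184))
(array([0.4153, 0.2173, 3.3586]), np.float64(0.8115282518012893))
(array([0.415 , 0.2171, 3.3408]), np.float64(0.7581430175964058))
free z (array([ 0.413 ,  0.2205,  3.4502, -0.0079]), np.float64(0.8623435576511277))
```

View pics/m7.png

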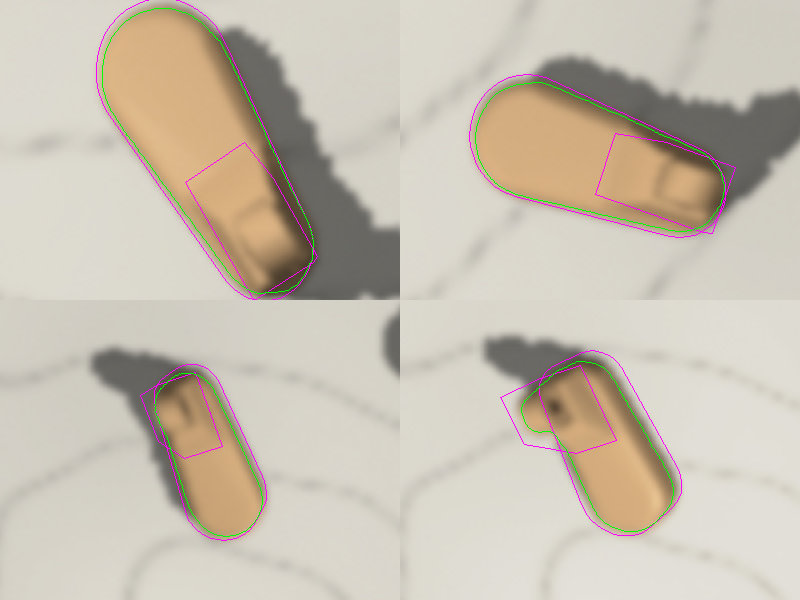

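The four-view overlay follows the sole closely, and the foot sits at about (0.414, 0.220) with yaw 3.46. Picking it now.

Run:
```python
from pp import *
res=pickle.load(open('res2.pkl','rb'))
f=pick('foot',np.array([.4143,.2200,3.46]),flips=(0,np.pi),gs=(.037,.030,.025))
carry('foot',res['board_foot'],f)
```

```text
0.037 0 the arm cannot follow that straight line within its joint ranges 63.8333
0.037 3 the arm cannot follow that straight line within its joint ranges 65.725
foot g 0.03 f 0 hit False z 0.011131804968851345 [0.386  0.2108 0.0117] opening 0.03028351238993314 F 48.65436003921786 t 68.725
lifted 0.030139674924428338 49.273012324701995
down hit True [ 0.5118 -0.309   0.0176] underside 0.00662361810721316 opening 0.030006654041414088 F [-0.0844 -0.5376  4.4136] 72.525
```

Run:
```python
from pp import *
let_go('foot')
r.reach([.42,-.02,.38],down(0));r.sleep(.2);p=save('wrist','end');pickle.dump(p,open('end.pkl','wb'));print(r.state()['t'])
a=cv2.resize(p['img'][:,:,::-1],None,fx=2,fy=2,interpolation=cv2.INTER_CUBIC)
res=pickle.load(open('res2.pkl','rb'))
from fit import solid
for n in G:
    for h in solid(n,*res['board_'+n][:3],.006,False)[:1]:cv2.polylines(a,[cv2.convexHull(np.round(proj(p,h)*2).astype(np.int32))],True,(255,0,255),1)
cv2.imwrite('pics/end2.png',cv2.resize(a[:480],(800,343)))
```

```text
t 73.3917
76.1583
```

View pics/end2.png

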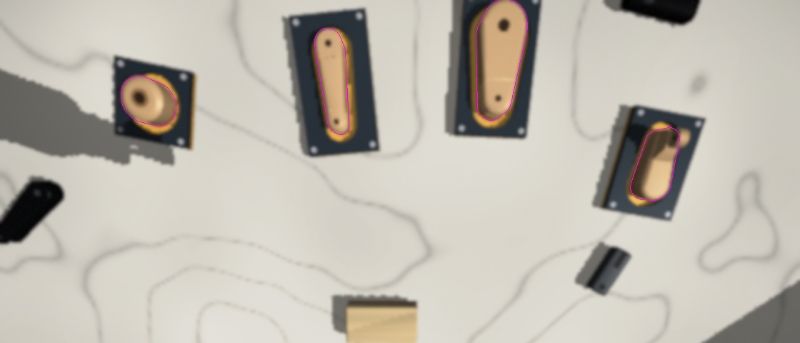

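Run:
```python
from h import *
p=pickle.load(open('end.pkl','rb'));res=pickle.load(open('res2.pkl','rb'));w=pickle.load(open('w4.pkl','rb'));v=pickle.load(open('v.pkl','rb'))
P=lambda u,z:onz(p,np.array(u)*.7,z).round(4)
print('hub',P((140,97),.034),res['board_hub']);print('thigh',P((504,25),.036),res['board_thigh']);print('shank',P((328,43),.03),res['board_shank'])
print('knuckle',P((603,268),.015),onz(w,np.array((309,158))*1.4,.015),onz(v[1],np.array((193,134))*1.4,.015))
from plant import r
r.sign_off()
```

```text
hub [0.5835 0.2653 0.034 ] [0.58160361 0.26518823 3.5       ]
thigh [ 0.6501 -0.1206  0.036 ] [ 0.64867758 -0.12041359  3.09561427]
shank [0.6356 0.0615 0.03  ] [0.63515558 0.0613217  3.21559162]
knuckle [ 0.3936 -0.2654  0.015 ] [ 0.39223887 -0.27076386  0.015     ] [ 0.39414246 -0.27457302  0.015     ]
the job is handed in; nothing more can be done
```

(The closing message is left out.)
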